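# Load the oven carrier from the proofing rack in order

## Task

Move the four filled baking tins from the white proofing rack into the dark oven carrier, one upright in each bay, keeping their order as counted from the blue knobs: the tin nearest the proofing rack's blue knob goes in the bay nearest the carrier's blue knob, the next in the next bay, and so on. Do not tip any tin over on the way.

Things in the scene. Friction and masses are not known exactly. Their poses are not given: they have to be found in the camera images.
- tin_brown: Round straight aluminium tin with a rigid dark brown chocolate cake, about 120 g. Tin 48 mm across (rim line 50 mm) and 50 mm high, brown dome 12 mm above that. Origin: centre of underside; z up, yaw arbitrary. Starts upright in a bay of the white proofing rack; neighbours 76 mm away along the row, so grip its side from above, fingers closing across the row.
- tin_red: Round straight aluminium tin with a rigid red raspberry cake, about 120 g. Tin 48 mm across (rim line 50 mm) and 50 mm high, red dome 12 mm above that. Origin: centre of underside; z up, yaw arbitrary. Starts upright in a bay of the white proofing rack; neighbours 76 mm away along the row, so grip its side from above, fingers closing across the row.
- tin_green: Round straight aluminium tin with a rigid green pistachio cake, about 120 g. Tin 48 mm across (rim line 50 mm) and 50 mm high, green dome 12 mm above that. Origin: centre of underside; z up, yaw arbitrary. Starts upright in a bay of the white proofing rack; neighbours 76 mm away along the row, so grip its side from above, fingers closing across the row.
- tin_yellow: Round straight aluminium tin with a rigid yellow lemon cake, about 120 g. Tin 48 mm across (rim line 50 mm) and 50 mm high, yellow dome 12 mm above that. Origin: centre of underside; z up, yaw arbitrary. Starts upright in a bay of the white proofing rack; neighbours 76 mm away along the row, so grip its side from above, fingers closing across the row.
- ticket_brown: Fixed flat brown ticket, 36 x 18 x 4 mm, lying beside the bay where the brown tin starts. Origin: centre of underside, 12 mm above table. x: along the row to the proofing rack's blue-knob end; y: across it, bay centre at y = -52 mm. White rack: fixed, 4 bays 76 mm apart, floor 12 mm and walls 22 mm above table, 308 x 80 mm plus 24 mm ticket ledge, low knobs (blue, grey) past its ends.
- ticket_red: Fixed flat red ticket, 36 x 18 x 4 mm, lying beside the bay where the red tin starts. Origin: centre of underside, 12 mm above table. x: along the row to the proofing rack's blue-knob end; y: across it, bay centre at y = -52 mm. White rack: fixed, 4 bays 76 mm apart, floor 12 mm and walls 22 mm above table, 308 x 80 mm plus 24 mm ticket ledge, low knobs (blue, grey) past its ends.
- ticket_green: Fixed flat green ticket, 36 x 18 x 4 mm, lying beside the bay where the green tin starts. Origin: centre of underside, 12 mm above table. x: along the row to the proofing rack's blue-knob end; y: across it, bay centre at y = -52 mm. White rack: fixed, 4 bays 76 mm apart, floor 12 mm and walls 22 mm above table, 308 x 80 mm plus 24 mm ticket ledge, low knobs (blue, grey) past its ends.
- ticket_yellow: Fixed flat yellow ticket, 36 x 18 x 4 mm, lying beside the bay where the yellow tin starts. Origin: centre of underside, 12 mm above table. x: along the row to the proofing rack's blue-knob end; y: across it, bay centre at y = -52 mm. White rack: fixed, 4 bays 76 mm apart, floor 12 mm and walls 22 mm above table, 308 x 80 mm plus 24 mm ticket ledge, low knobs (blue, grey) past its ends.
- carrier: Fixed dark tray with a row of four empty square bays, on either side of the white rack. Origin: centre of underside, on the table; x along the row (roughly away from the robot), y across, z up. Bay centres x = -114, -38, 38, 114 mm, y = 0; bays 72 x 72 mm inside, floor 12 mm above table, walls 4 mm thick with tops 22 mm above table. Outside 308 x 80 mm; low knobs past its ends.
- knob_blue: Blue flat round knob marking one end of the dark carrier, either end (a grey one is at the other). 26 mm across, 16 mm high, fixed. Origin: centre of underside, 8 mm above table, at carrier x = +170 or -170 mm, y = 0: 56 mm beyond the nearest bay's centre. Its own axes mean nothing. The white rack has a like blue knob of its own.
Things that resemble listed ones, but are neither listed nor needed, are in the scene too. What is shaped like the tin_red but purple is not meant.

How it is judged (in metres and radians):
At the end, for the whole second after the job is handed in: All four tins upright (0.1 rad), undersides within 4 mm of the dark carrier's floor, one to a bay (anywhere in it), released and at rest; counted from the carrier's blue knob they come in the same order as their tickets from the proofing rack's blue knob (x of tin_brown in the frame of carrier between -0.132 and 0.132 m and y of tin_brown in the frame of carrier between -0.018 and 0.018 m and z of each of tin_brown, tin_red, tin_green, tin_yellow in the frame of carrier below 0.016 m and angle between each of tin_brown, tin_red, tin_green, tin_yellow's own z axis and vertical below 0.1 rad and linear speed of each of tin_brown, tin_red, tin_green, tin_yellow below 0.02 m/s and angular speed of each of tin_brown, tin_red, tin_green, tin_yellow below 0.3 rad/s and x of tin_red in the frame of carrier between -0.132 and 0.132 m and y of tin_red in the frame of carrier between -0.018 and 0.018 m and x of tin_green in the frame of carrier between -0.132 and 0.132 m and y of tin_green in the frame of carrier between -0.018 and 0.018 m and x of tin_yellow in the frame of carrier between -0.132 and 0.132 m and y of tin_yellow in the frame of carrier between -0.018 and 0.018 m and ((x of ticket_red in the frame of ticket_brown above 0 m and ((horizontal distance between tin_red and knob_blue below 0.094 m and horizontal distance between tin_brown and knob_blue above 0.094 m) or (horizontal distance between tin_red and knob_blue below 0.17 m and horizontal distance between tin_brown and knob_blue above 0.17 m) or (horizontal distance between tin_red and knob_blue below 0.246 m and horizontal distance between tin_brown and knob_blue above 0.246 m))) or (x of ticket_red in the frame of ticket_brown below 0 m and ((horizontal distance between tin_brown and knob_blue below 0.094 m and horizontal distance between tin_red and knob_blue above 0.094 m) or (horizontal distance between tin_brown and knob_blue below 0.17 m and horizontal distance between tin_red and knob_blue above 0.17 m) or (horizontal distance between tin_brown and knob_blue below 0.246 m and horizontal distance between tin_red and knob_blue above 0.246 m)))) and ((x of ticket_green in the frame of ticket_brown above 0 m and ((horizontal distance between tin_green and knob_blue below 0.094 m and horizontal distance between tin_brown and knob_blue above 0.094 m) or (horizontal distance between tin_green and knob_blue below 0.17 m and horizontal distance between tin_brown and knob_blue above 0.17 m) or (horizontal distance between tin_green and knob_blue below 0.246 m and horizontal distance between tin_brown and knob_blue above 0.246 m))) or (x of ticket_green in the frame of ticket_brown below 0 m and ((horizontal distance between tin_brown and knob_blue below 0.094 m and horizontal distance between tin_green and knob_blue above 0.094 m) or (horizontal distance between tin_brown and knob_blue below 0.17 m and horizontal distance between tin_green and knob_blue above 0.17 m) or (horizontal distance between tin_brown and knob_blue below 0.246 m and horizontal distance between tin_green and knob_blue above 0.246 m)))) and ((x of ticket_green in the frame of ticket_red above 0 m and ((horizontal distance between tin_green and knob_blue below 0.094 m and horizontal distance between tin_red and knob_blue above 0.094 m) or (horizontal distance between tin_green and knob_blue below 0.17 m and horizontal distance between tin_red and knob_blue above 0.17 m) or (horizontal distance between tin_green and knob_blue below 0.246 m and horizontal distance between tin_red and knob_blue above 0.246 m))) or (x of ticket_green in the frame of ticket_red below 0 m and ((horizontal distance between tin_red and knob_blue below 0.094 m and horizontal distance between tin_green and knob_blue above 0.094 m) or (horizontal distance between tin_red and knob_blue below 0.17 m and horizontal distance between tin_green and knob_blue above 0.17 m) or (horizontal distance between tin_red and knob_blue below 0.246 m and horizontal distance between tin_green and knob_blue above 0.246 m)))) and ((x of ticket_yellow in the frame of ticket_brown above 0 m and ((horizontal distance between tin_yellow and knob_blue below 0.094 m and horizontal distance between tin_brown and knob_blue above 0.094 m) or (horizontal distance between tin_yellow and knob_blue below 0.17 m and horizontal distance between tin_brown and knob_blue above 0.17 m) or (horizontal distance between tin_yellow and knob_blue below 0.246 m and horizontal distance between tin_brown and knob_blue above 0.246 m))) or (x of ticket_yellow in the frame of ticket_brown below 0 m and ((horizontal distance between tin_brown and knob_blue below 0.094 m and horizontal distance between tin_yellow and knob_blue above 0.094 m) or (horizontal distance between tin_brown and knob_blue below 0.17 m and horizontal distance between tin_yellow and knob_blue above 0.17 m) or (horizontal distance between tin_brown and knob_blue below 0.246 m and horizontal distance between tin_yellow and knob_blue above 0.246 m)))) and ((x of ticket_yellow in the frame of ticket_red above 0 m and ((horizontal distance between tin_yellow and knob_blue below 0.094 m and horizontal distance between tin_red and knob_blue above 0.094 m) or (horizontal distance between tin_yellow and knob_blue below 0.17 m and horizontal distance between tin_red and knob_blue above 0.17 m) or (horizontal distance between tin_yellow and knob_blue below 0.246 m and horizontal distance between tin_red and knob_blue above 0.246 m))) or (x of ticket_yellow in the frame of ticket_red below 0 m and ((horizontal distance between tin_red and knob_blue below 0.094 m and horizontal distance between tin_yellow and knob_blue above 0.094 m) or (horizontal distance between tin_red and knob_blue below 0.17 m and horizontal distance between tin_yellow and knob_blue above 0.17 m) or (horizontal distance between tin_red and knob_blue below 0.246 m and horizontal distance between tin_yellow and knob_blue above 0.246 m)))) and ((x of ticket_yellow in the frame of ticket_green above 0 m and ((horizontal distance between tin_yellow and knob_blue below 0.094 m and horizontal distance between tin_green and knob_blue above 0.094 m) or (horizontal distance between tin_yellow and knob_blue below 0.17 m and horizontal distance between tin_green and knob_blue above 0.17 m) or (horizontal distance between tin_yellow and knob_blue below 0.246 m and horizontal distance between tin_green and knob_blue above 0.246 m))) or (x of ticket_yellow in the frame of ticket_green below 0 m and ((horizontal distance between tin_green and knob_blue below 0.094 m and horizontal distance between tin_yellow and knob_blue above 0.094 m) or (horizontal distance between tin_green and knob_blue below 0.17 m and horizontal distance between tin_yellow and knob_blue above 0.17 m) or (horizontal distance between tin_green and knob_blue below 0.246 m and horizontal distance between tin_yellow and knob_blue above 0.246 m))))); the robot touches nothing.
It fails at once if the brown tin is tipped over (more than 0.8 rad) (angle between tin_brown's own z axis and vertical above 0.8 rad).
It fails at once if the red tin is tipped over (more than 0.8 rad) (angle between tin_red's own z axis and vertical above 0.8 rad).
It fails at once if the green tin is tipped over (more than 0.8 rad) (angle between tin_green's own z axis and vertical above 0.8 rad).
It fails at once if the yellow tin is tipped over (more than 0.8 rad) (angle between tin_yellow's own z axis and vertical above 0.8 rad).
It also fails if it takes over 109 s, if anything falls off the work surface, if the arm or the gripper's body presses on something with over 40 N, if the wrist force passes 120 N, or if a joint passes its speed limit or range.

## Robot

A 6-joint arm with a two-finger parallel gripper is mounted at the origin on the work surface. World frame = base frame: x ahead of the robot, y to its left, z up, the work surface at z = 0. Lengths are in mm, angles in rad, forces in N, time in s.
With the tool pointing down it reaches from about 350 to 875 mm from the base axis. Payload 4.2 kg.
Tool frame: the origin (TCP) lies midway between the tips of the shut fingers; the grasp point (between the pads) lies 19 mm behind it; z points along the fingers, y is the direction in which the jaws open and shut (so a half turn about z gives the same grasp; the last joint's range is limited). The gripper opens to 85 mm and grips with 20 to 120 N. Pads are 22 mm wide; open, the fingers measure 114 mm over their backs; the gripper's body (76 mm by 85 mm) begins 54 mm behind the grasp point. The pads swing forward as they close: fully open they stand 13 mm farther back than shut.
Start: joints at [1.449, 0.385, 0.008, 0, -1.194, -0.259], TCP at [232.256, 580.221, 231.312] pointing down, gripper open.
Joint ranges: [-3.14, 3.14], [-1.21, 2.06], [-1.07, 1.41], [-3.16, 2.05], [-2.99, -0.16], [-3.1, 3.1]. Speed limits (rad/s): [2.79, 2.79, 3.14, 3.14, 3.14, 3.14].

## Interface

Orientations are given as a unit quaternion [x, y, z, w].
In Python, from bench import readout, optics, workorder, nets gives the robot as it stands. The module is installed in compiled form; this text tells all that it offers.
- The arm moves only by the tool move_arm, never from a script. Its argument "steps" is a list of rows, each a list of 7 numbers: the opening, from -1 (shut) to 1 (fully open), so that 0 is half open, then the shift along the world's x, y, z in mm, then the turn, a rotation vector about the world's x, y, z in rad. In form: [[gripper, tx, ty, tz, wx, wy, wz], ...]. A call has 1 to 5 rows; each row is the pose to reach, as a shift and turn from the pose commanded when the call began; what a row does not reach only later rows make up. A row lasts 1/12 s, in which the tool goes at most 41.7 mm and 7.16 degrees, less where a joint would pass 70% of its speed; a pose out of reach is approached as far as the arm can. A call with a gripper value outside its range is refused whole. The fingers move at their own pace and stop on an object; the grip force is fixed at half the most. Time passes only in rows, so rows that repeat a pose let the fingers close. It gives the time, the measured TCP pose, the force and the opening at its end, in the units of the state.
- readout.read_state(): the state, without advancing time (a new reading comes with each control period).
- optics.get_image(name): name is "scene" or "top" or "wrist"; returns a dict with "frame" (384x512x3 uint8, blue, green, red), "fx", "fy", "cx", "cy" (pixels), "rvec" (rotation vector, rad) and "tvec" (3), from world to camera coordinates, as OpenCV has them. Camera axes: x right, y down, z forward; pixel columns grow to the right and rows downward; lengths in mm; the calibration is good to about 2 mm. A picture is of the moment at which its call begins. There is no depth.
- workorder.job_done(): hands the job in, once; it reports no verdict.
Trained networks look in a picture, given as the dict that the camera call returned (one of the last four; its "shot" number tells which), for a name from the list of things; names that differ only in an ending like _2 or _b are one class to them, and where a whole thing is asked for, a point or a joint stands for the part that bears it (a point fixed in the world has none). Each returns a list of dicts, best first, with "conf" (0 to 1); they miss things now and then, are a little off and sometimes report something else, mostly with a low value. They report only what shows in the picture. A call takes as long as a camera call. They do not tell look-alikes from the thing itself.
- nets.silhouettes(name, picture): "region" (384x512 bool, what is visible of it) and "extent" ([left, top, right, bottom] in pixels, round what is visible of it).
- nets.tip_of(name, picture): "uv" ([column, row] in pixels: a listed point, or the origin of a listed thing).
The state is a dict: "clock": time; "joints": joint angles; "joint_vel": joint speeds; "joint_efforts": joint torques, N m; "position": TCP position; "ee_rot": TCP orientation; "contact_force": force on the tool from outside, world axes, zero at the start; "wrist_torque": the same for the moment, N m; "gripper_width": finger opening in mm.
Only numpy, scipy, OpenCV 4.12 (cv2) and the standard library are available. Lean on these libraries where they do the work, as an engineer would, in place of code of your own. Each camera call takes 0.05 s, during which the arm holds its last target.

## Working session

There is one attempt and no reset: what is moved stays moved. The work goes in short steps, Python scripts to look and compute and a tool call to move; the robot and the scene stay as the last step left them, time stands still between calls to the robot, and variables do not carry over. Pictures are saved under pics/ and viewed, and the job is handed in when it is done.

Besides the shell and the picture viewer there is one more tool, called as name(argument=value, ...) on one line, values as JSON. move_arm: Moves the arm, as the interface text tells. Its arguments: {"type":"object","properties":{"steps":{"type":"array","items":{"type":"array","items":{"type":"number"}}}},"required":["steps"]}

```bash
mkdir -p pics; cat > h.py <<'E'
import numpy as np, cv2
from bench import readout, optics, workorder, nets
def proj(p,P):
    K=np.array([[p['fx'],0,p['cx']],[0,p['fy'],p['cy']],[0,0,1.]])
    return cv2.projectPoints(np.array(P,float).reshape(-1,3),np.array(p['rvec'],float),np.array(p['tvec'],float),K,None)[0].reshape(-1,2)
def ray(p,uv,z):
    R=cv2.Rodrigues(np.array(p['rvec'],float))[0];t=np.array(p['tvec'],float).ravel()
    c=-R.T@t;d=R.T@np.array([(uv[0]-p['cx'])/p['fx'],(uv[1]-p['cy'])/p['fy'],1])
    return c+d*(z-c[2])/d[2]
E
python3 - <<'E'
from h import *
s=readout.read_state();print({k:np.round(v,3).tolist() for k,v in s.items()})
for n in ("scene","top"):
    p=optics.get_image(n);cv2.imwrite(f'pics/{n}0.png',p['frame'])
    print(n,np.round(ray(p,(256,192),0)), np.round(p['tvec']))
    for t in ['tin_brown','tin_red','tin_green','tin_yellow','ticket_brown','ticket_red','ticket_green','ticket_yellow','carrier','knob_blue']:
        z=8 if 'knob' in t else 0 if t=='carrier' else 12
        r=nets.tip_of(t,p)
        print(t,[(round(float(a['conf']),2),np.round(a['uv']).tolist(),np.round(ray(p,a['uv'],z)[:2]).tolist()) for a in r[:3]])
E
```

```text
{'clock': 0.0, 'joints': [1.449, 0.386, 0.007, -0.001, -1.194, -0.259], 'joint_vel': [0.001, 0.0, -0.0, -0.0, 0.0, 0.0], 'joint_efforts': [0.0, -39.229, 18.84, 4.186, -0.005, -0.0], 'position': [232.039, 579.678, 230.219], 'ee_rot': [0.982, -0.189, -0.0, 0.001], 'contact_force': [1.139, 1.045, 0.73], 'wrist_torque': [0.011, -0.047, 0.064], 'gripper_width': 85.494}
scene [531.  11.   0.] [-443. -225.  896.]
tin_brown [(0.81, [174.0, 273.0], [505.0, -212.0])]
tin_red [(0.91, [295.0, 254.0], [664.0, -69.0]), (0.75, [218.0, 290.0], [587.0, -196.0])]
tin_green [(0.95, [256.0, 312.0], [660.0, -190.0])]
tin_yellow [(0.86, [142.0, 256.0], [437.0, -217.0])]
ticket_brown [(0.79, [191.0, 250.0], [503.0, -161.0]), (0.21, [380.0, 166.0], [715.0, 196.0])]
ticket_red [(0.59, [230.0, 268.0], [582.0, -152.0])]
ticket_green [(0.71, [273.0, 283.0], [658.0, -135.0])]
ticket_yellow [(0.62, [162.0, 228.0], [431.0, -157.0])]
carrier [(0.93, [302.0, 143.0], [547.0, 174.0])]
knob_blue [(0.47, [381.0, 166.0], [716.0, 198.0])]
top [574.  11.   0.] [ 11. 561. 907.]
tin_brown [(0.69, [347.0, 218.0], [511.0, -214.0])]
tin_red [(0.9, [339.0, 192.0], [576.0, -194.0]), (0.66, [289.0, 157.0], [662.0, -69.0])]
tin_green [(0.62, [339.0, 158.0], [659.0, -194.0])]
tin_yellow [(0.65, [343.0, 250.0], [433.0, -203.0]), (0.48, [329.0, 250.0], [432.0, -170.0]), (0.4, [320.0, 190.0], [580.0, -146.0])]
ticket_brown [(0.65, [323.0, 218.0], [510.0, -154.0])]
ticket_red [(0.58, [318.0, 191.0], [578.0, -143.0])]
ticket_green [(0.57, [320.0, 158.0], [660.0, -147.0]), (0.41, [341.0, 159.0], [659.0, -199.0])]
ticket_yellow [(0.54, [328.0, 253.0], [426.0, -166.0])]
carrier [(0.6, [194.0, 200.0], [551.0, 167.0])]
knob_blue [(0.48, [190.0, 135.0], [716.0, 182.0])]
```

```bash
python3 -c "
import cv2
for n in ('scene','top'):
    a=cv2.imread(f'pics/{n}0.png');cv2.imwrite(f'pics/{n}0b.png',cv2.resize(a,(800,600),interpolation=cv2.INTER_CUBIC))"
```

```text
(no output)
```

View pics/scene0b.png

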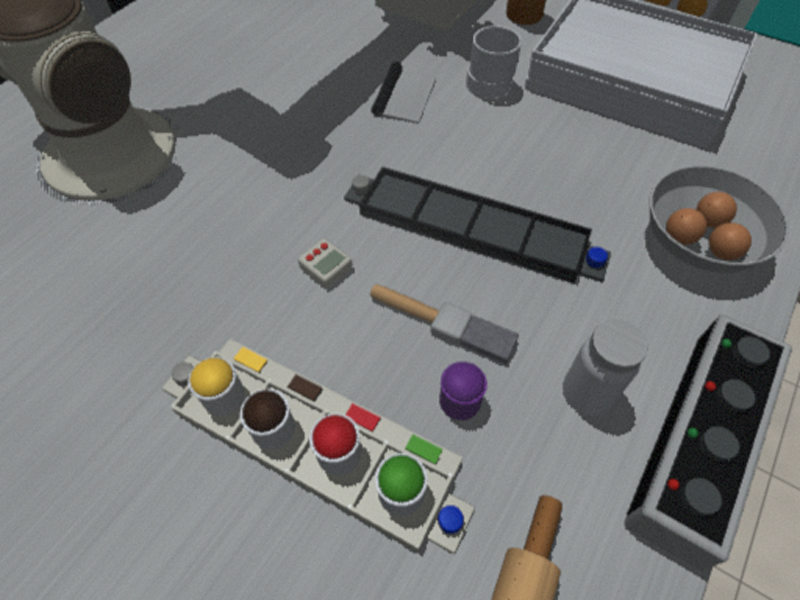

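View pics/top0b.png

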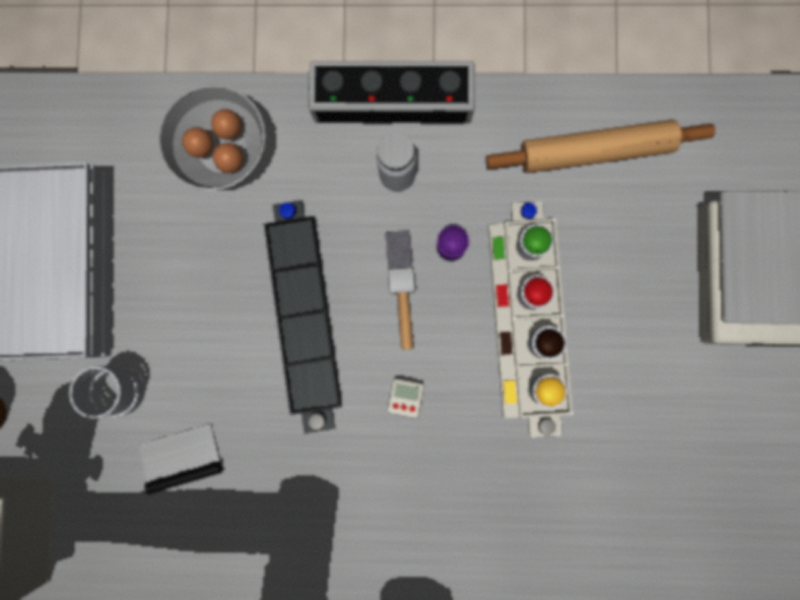

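```bash
cat >> h.py <<'E'
def blobs(p,lo,hi,amin=8):
    m=cv2.inRange(cv2.cvtColor(p['frame'],cv2.COLOR_BGR2HSV),np.array(lo),np.array(hi))
    n,l,s,c=cv2.connectedComponentsWithStats(m)
    return [(c[i],int(s[i,4])) for i in range(1,n) if s[i,4]>=amin]
E
python3 - <<'E'
from h import *
for n in ("top","scene"):
    p=optics.get_image(n)
    print(n)
    for name,lo,hi,zs in [('blue',(110,150,70),(130,255,255),(24,)),('red',(172,120,90),(179,255,255),(16,66)),('green',(45,120,60),(75,255,255),(16,66)),('yellow',(18,130,120),(32,255,255),(16,66)),('purple',(131,100,40),(155,255,255),(50,))]:
        for c,a in blobs(p,lo,hi): print(name,np.round(c,1),a,[np.round(ray(p,c,z)[:2],1).tolist() for z in zs])
E
```

```text
top
blue [183.6 134.4] 84 [[713.5, 194.0]]
blue [338.  134.4] 65 [[716.8, -189.5]]
red [344.  186.2] 236 [[589.3, -205.6], [583.9, -194.9]]
red [321.2 188.5] 63 [[582.9, -149.6], [577.9, -141.9]]
green [212.7  62.7] 10 [[902.0, 126.5], [879.9, 119.3]]
green [262.2  63. ] 10 [[901.6, 0.2], [879.5, -0.2]]
green [343.4 153.4] 214 [[671.2, -204.4], [661.4, -193.8]]
green [318.6 158. ] 74 [[658.9, -143.0], [649.8, -135.7]]
yellow [351.9 250.2] 253 [[433.1, -224.2], [436.1, -212.5]]
yellow [326.  250.4] 95 [[431.6, -161.5], [434.7, -153.2]]
purple [289.3 154.7] 334 [[659.9, -68.0]]
scene
blue [382.  162.9] 99 [[716.3, 193.8]]
blue [288. 332.] 209 [[719.1, -192.5]]
red [231.8 266.7] 170 [[583.9, -149.7], [597.5, -164.5]]
red [212.8 279.2] 483 [[569.4, -185.3], [584.3, -197.2]]
green [464.6 218.9] 25 [[893.5, 159.1], [881.4, 118.6]]
green [443.  276.3] 30 [[893.5, 28.4], [881.4, -1.2]]
green [270.8 287.1] 201 [[659.1, -144.1], [666.5, -159.5]]
green [256.3 306. ] 625 [[655.5, -183.5], [663.2, -195.5]]
yellow [159.8 229.6] 167 [[431.8, -161.9], [458.1, -175.7]]
yellow [134.5 240.7] 465 [[408.1, -203.7], [436.3, -214.1]]
purple [295.9 248.8] 795 [[665.4, -76.0]]
```

```bash
python3 - <<'E'
from h import *
p=optics.get_image('top')
print('grey', ray(p,(202.9,269.2),24), 'rackgrey',ray(p,(349.4,272.6),24))
b=ray(p,(183.6,134.4),24)[:2]; b=(b+np.array([716.3,193.8]))/2
q=optics.get_image('scene')
print('grey scene',ray(q,(360.5/1.5625,183/1.5625),24))
g=ray(p,(202.9,269.2),24)[:2]
d=(b-g);print(np.linalg.norm(d),np.arctan2(d[1],d[0]))
th=np.arctan2(d[1],d[0]);u=d/np.linalg.norm(d);v=np.array([-u[1],u[0]])
c=(b+g)/2
print('center',c,th)
for pic,n in((p,'top'),(q,'scene')):
    im=cv2.resize(pic['frame'],None,fx=4,fy=4,interpolation=cv2.INTER_CUBIC)
    def dr(c,u,v,xs,col):
        for x in xs:
            for w,z in((36,12),(36,22)):
                P=[np.r_[c+u*(x+a*w)+v*e*w,z] for a,e in((-1,-1),(1,-1),(1,1),(-1,1))]
                cv2.polylines(im,[np.int32(4*proj(pic,P)+2)],True,col if z==22 else (0,255,255),1)
    dr(c,u,v,(-114,-38,38,114),(0,0,255))
    u2=np.array([.9968,.0799]);v2=np.array([-.0799,.9968])
    c2=np.array([549.6,-204.5]); dr(c2,u2,v2,(-114,-38,38,114),(255,0,255))
    k=proj(pic,[np.r_[c,10],np.r_[c2,10]])*4
    out=[]
    for a in k:
        x,y=int(a[0]),int(a[1]);out.append(im[max(0,y-300):y+300,max(0,x-200 if n=='top' else x-320):x+(200 if n=='top' else 320)])
    if n=='top':cv2.imwrite('pics/f_top.png',np.hstack(out))
    else: cv2.imwrite('pics/f_sc1.png',out[0])
for x in(-114,-38,38,114):print(x,c+u*x)
m=nets.silhouettes('tin_brown',p);print([ (r['conf'],r['extent']) for r in m])
m=nets.silhouettes('tin_brown',q);print([ (r['conf'],r['extent']) for r in m])
E
```

```text
grey [381.8383704  137.04565582  24.        ] rackgrey [ 380.273067   -215.98748436   24.        ]
grey scene [384.72250214 135.49470293  24.        ]
337.908844367941 0.16893032897675364
center [548.38775552 165.45162508] 0.16893032897675364
-114 [436.01052586 146.28503297]
-38 [510.92867897 159.06276104]
38 [585.84683208 171.84048912]
114 [660.76498519 184.6182172 ]
[(0.73, [335.6, 206.3, 364.0, 230.4])]
[(0.96, [153.5, 248.6, 192.4, 283.5])]
```

View pics/f_top.png

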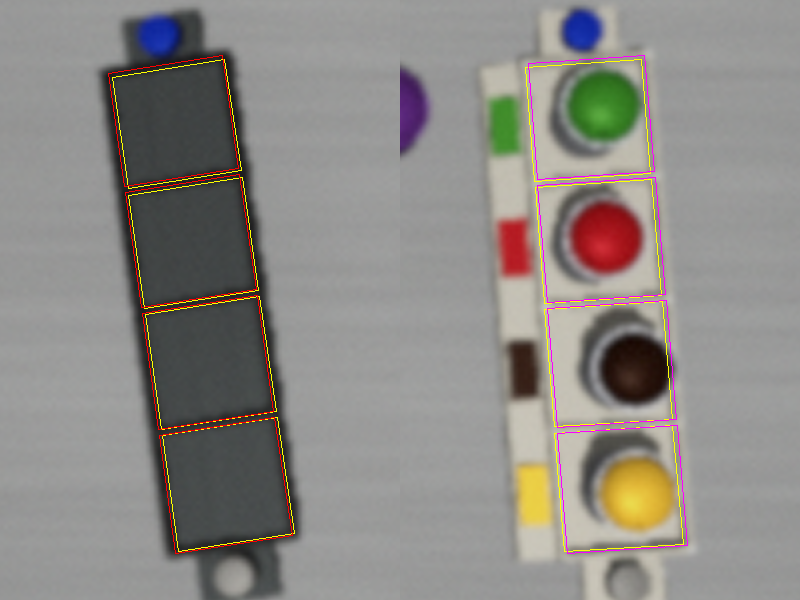

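View pics/f_sc1.png

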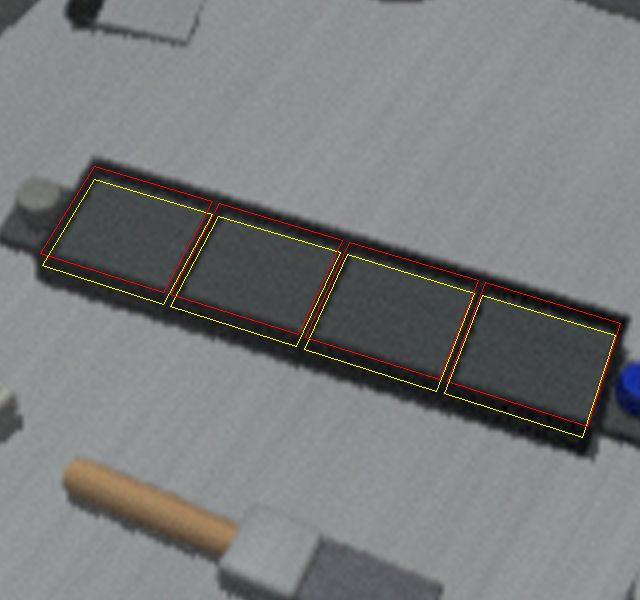

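```bash
python3 - <<'E'
from h import *
p=optics.get_image('top');q=optics.get_image('scene')
def dom(pic,c,uv):
    h=cv2.cvtColor(pic['frame'],cv2.COLOR_BGR2HSV);
    m=(pic['frame'].max(2)<62).astype(np.uint8)
    n,l,s,cc=cv2.connectedComponentsWithStats(m);i=l[int(uv[1]),int(uv[0])];return cc[i],s[i]
for pic,uv in((p,(352,219)),(q,(170,263))):
    c,s=dom(pic,None,uv);print(c,s,ray(pic,c,66))
# fit of tins: predicted rim circle overlays
tins=dict(green=(662,-194.7),red=(584.1,-196.2),brown=(510,-210),yellow=(436.2,-213.3))
ang=np.linspace(0,6.28,40)
im=cv2.resize(p['frame'],None,fx=4,fy=4,interpolation=cv2.INTER_CUBIC)
im2=cv2.resize(q['frame'],None,fx=4,fy=4,interpolation=cv2.INTER_CUBIC)
for t,(x,y) in tins.items():
    for pic,I in((p,im),(q,im2)):
        P=np.c_[x+25*np.cos(ang),y+25*np.sin(ang),0*ang+62]
        cv2.polylines(I,[np.int32(4*proj(pic,P)+2)],True,(255,0,255),1)
a=im[540:1100,1240:1480];b=im2[850:1400,440:1200][:, :]
b=cv2.resize(b,(520,376)); out=np.zeros((560,770,3),np.uint8);out[:560,:240]=a;out[:376,245:765]=b
cv2.imwrite('pics/tins.png',out)
E
```

```text
[351.4        218.95909091] [343 211  18  17 220] [ 507.98039611 -211.6116974    66.        ]
[168.81798715 262.90578158] [156 250  27  26 467] [ 509.39725536 -213.44433376   66.        ]
```

View pics/tins.png

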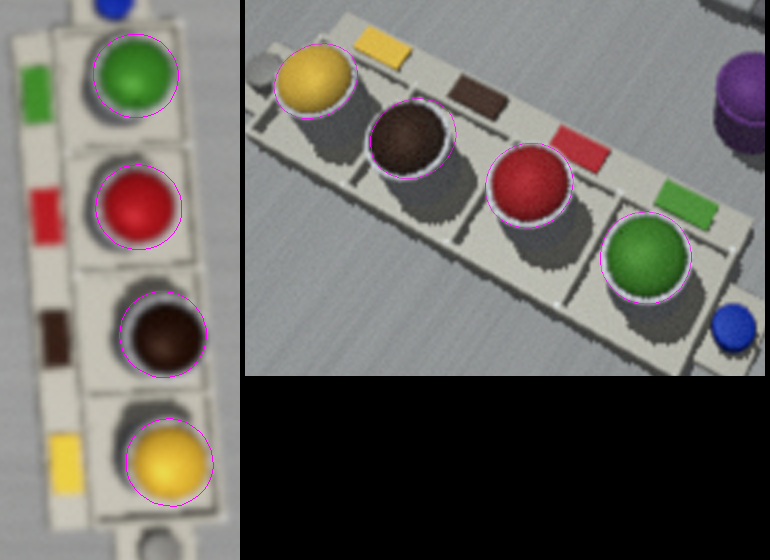

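move_arm(steps=[[1, 25, -40, 0, 0, 0, 0.12], [1, 45, -75, 0, 0, 0, 0.24], [1, 65, -110, 0, 0, 0, 0.36], [1, 85, -145, 0, 0, 0, 0.47], [1, 100, -180, 0, 0, 0, 0.47]])

```text
clock: 1.92
position: [333.2, 398.6, 231.4]
ee_rot: [0.999, 0.047, 0.0, -0.0]
contact_force: [0.6, -0.5, -0.1]
gripper_width: 85.4
```

move_arm(steps=[[1, 20, -36, 0, 0, 0, 0], [1, 40, -72, 0, 0, 0, 0], [1, 60, -108, 0, 0, 0, 0], [1, 80, -144, 0, 0, 0, 0], [1, 100, -180, 0, 0, 0, 0]])

```text
clock: 2.33
position: [432.8, 218.4, 231.8]
ee_rot: [0.999, 0.045, 0.0, -0.0]
contact_force: [0.3, 1.2, 0.5]
gripper_width: 85.4
```

move_arm(steps=[[1, 20, -36, 0, 0, 0, 0], [1, 40, -72, 0, 0, 0, 0], [1, 60, -108, 0, 0, 0, 0], [1, 80, -144, 0, 0, 0, 0], [1, 100, -180, 0, 0, 0, 0]])

```text
clock: 2.75
position: [533.0, 38.3, 231.7]
ee_rot: [0.999, 0.045, 0.0, -0.0]
contact_force: [0.2, 0.5, 0.1]
gripper_width: 85.4
```

move_arm(steps=[[1, 20, -36, 0, 0, 0, 0], [1, 40, -72, 0, 0, 0, 0], [1, 60, -108, 0, 0, 0, 0], [1, 80, -144, -20, 0, 0, 0], [1, 100, -180, -40, 0, 0, 0]])

```text
clock: 3.17
position: [630.2, -135.4, 195.8]
ee_rot: [0.999, 0.044, 0.002, 0.0]
contact_force: [0.5, 1.0, -0.1]
gripper_width: 85.4
```

move_arm(steps=[[1, 15, -28, -10, 0, 0, 0], [1, 30, -55, -20, 0, 0, 0], [1, 30, -55, -50, 0, 0, 0], [1, 30, -55, -80, 0, 0, 0], [1, 30, -55, -80, 0, 0, 0]])

```text
clock: 3.58
position: [654.3, -188.2, 107.3]
ee_rot: [0.999, 0.043, -0.007, -0.002]
contact_force: [-1.0, -0.1, -1.8]
gripper_width: 85.1
```

```bash
python3 - <<'E'
from h import *
print(readout.read_state()['position'])
for n in('scene','wrist'):
    p=optics.get_image(n);cv2.imwrite(f'pics/{n}1.png',p['frame'])
E
```

```text
[ 654.32698922 -188.24213472  107.3008574 ]
```

View pics/wrist1.png

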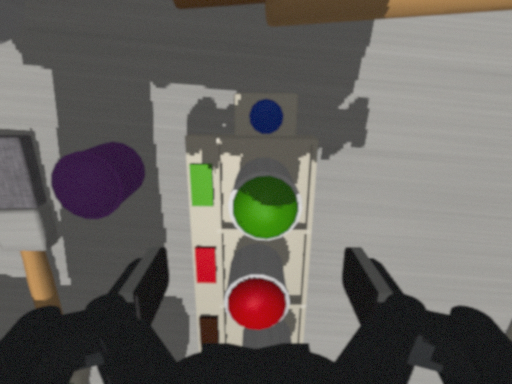

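View pics/scene1.png

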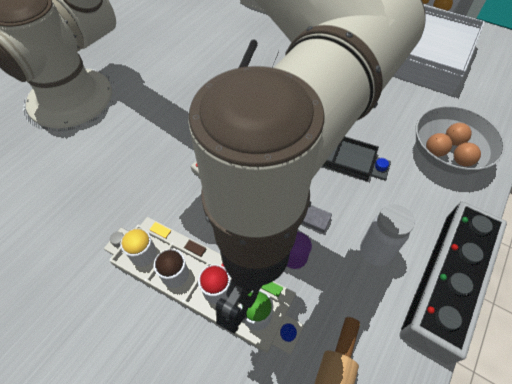

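```bash
python3 - <<'E'
from h import *
s=readout.read_state();print(s['position'],s['ee_rot'],s['joints'])
p=optics.get_image('wrist')
for z in (62,66): 
  for c,a in blobs(p,(45,120,30),(75,255,255),200): print(c,a,ray(p,c,z))
E
```

```text
[ 658.26942419 -188.49708586  114.2405481 ] [ 9.98994764e-01  4.48072591e-02 -1.30904774e-03  2.40175770e-04] [-4.30228475e-02  5.76675620e-01  2.15274710e-02  8.32017614e-04
 -1.01821419e+00  1.70302616e+00]
[201.63832335 186.00359281] 835 [ 673.07910077 -151.60295136   62.        ]
[264.12216105 208.27150723] 2906 [ 660.71515786 -195.36047411   62.        ]
[201.63832335 186.00359281] 835 [ 674.38986434 -152.2317884    66.        ]
[264.12216105 208.27150723] 2906 [ 662.27900635 -195.09361235   66.        ]
```

move_arm(steps=[[1, 4, -6, -10, 0, 0, 0], [1, 4, -6, -35, 0, 0, 0], [1, 4, -6, -60, 0, 0, 0], [1, 4, -6, -78, 0, 0, 0], [1, 4, -6, -84, 0, 0, 0]])

```text
clock: 4.15
position: [661.9, -194.0, 29.1]
ee_rot: [0.999, 0.045, -0.001, -0.0]
contact_force: [0.1, -0.6, -0.4]
gripper_width: 85.6
```

move_arm(steps=[[1, 0, 0, 0, 0, 0, 0], [1, 0, 0, 0, 0, 0, 0]])

```text
clock: 4.32
position: [664.0, -194.5, 32.5]
ee_rot: [0.999, 0.045, 0.001, 0.0]
contact_force: [0.2, 0.9, 0.8]
gripper_width: 85.3
```

move_arm(steps=[[-1, 0, 0, -2, 0, 0, 0], [-1, 0, 0, -3, 0, 0, 0], [-1, 0, 0, -3, 0, 0, 0], [-1, 0, 0, -3, 0, 0, 0], [-1, 0, 0, -3, 0, 0, 0]])

```text
clock: 4.73
position: [663.6, -194.4, 29.3]
ee_rot: [0.999, 0.045, 0.001, 0.0]
contact_force: [-0.7, 1.5, 3.2]
gripper_width: 46.7
```

move_arm(steps=[[-1, 0, 0, 0, 0, 0, 0], [-1, 0, 0, 0, 0, 0, 0], [-1, 0, 0, 0, 0, 0, 0], [-1, 0, 0, 3, 0, 0, 0], [-1, 0, 0, 10, 0, 0, 0]])

```text
clock: 5.15
position: [661.0, -194.0, 36.2]
ee_rot: [0.999, 0.044, -0.002, -0.001]
contact_force: [-0.8, 0.8, -2.8]
gripper_width: 47.2
```

move_arm(steps=[[-1, 0, 0, 30, 0, 0, 0], [-1, 0, 0, 65, 0, 0, 0], [-1, -5, 10, 100, 0, 0, 0], [-1, -15, 35, 125, 0, 0, 0], [-1, -25, 65, 140, 0, 0, 0]])

```text
clock: 5.57
position: [638.4, -130.3, 181.3]
ee_rot: [0.999, 0.043, 0.002, 0.0]
contact_force: [0.9, 0.8, -0.7]
gripper_width: 46.5
```

move_arm(steps=[[-1, -10, 32, 0, 0, 0, 0], [-1, -20, 66, 0, 0, 0, 0], [-1, -20, 100, 0, 0, 0, 0], [-1, -20, 135, 0, 0, 0, 0], [-1, -20, 170, 0, 0, 0, 0]])

```text
clock: 5.98
position: [616.6, 42.0, 177.8]
ee_rot: [0.999, 0.044, -0.001, -0.0]
contact_force: [0.6, -0.6, -1.4]
gripper_width: 46.5
```

move_arm(steps=[[-1, 5, 32, 0, 0, 0, 0], [-1, 15, 66, 0, 0, 0, 0], [-1, 30, 100, 0, 0, 0, 0], [-1, 42, 130, 0, 0, 0, 0], [-1, 42, 145, 0, 0, 0, 0]])

```text
clock: 6.4
position: [660.7, 189.1, 176.7]
ee_rot: [0.999, 0.046, 0.0, -0.0]
contact_force: [-0.1, 0.4, -1.9]
gripper_width: 46.6
```

move_arm(steps=[[-1, 0, 0, 0, 0, 0, 0], [-1, 0, 0, 0, 0, 0, 0]])

```text
clock: 6.57
position: [658.8, 186.1, 176.9]
ee_rot: [0.999, 0.045, -0.001, 0.0]
contact_force: [-0.7, -0.3, -2.1]
gripper_width: 46.6
```

move_arm(steps=[[-1, 2, -1, -35, 0, 0, 0], [-1, 2, -1, -70, 0, 0, 0], [-1, 2, -1, -100, 0, 0, 0], [-1, 2, -1, -120, 0, 0, 0], [-1, 2, -1, -130, 0, 0, 0]])

```text
clock: 6.98
position: [659.1, 181.9, 44.2]
ee_rot: [0.999, 0.043, -0.003, 0.001]
contact_force: [-0.9, -0.5, -1.2]
gripper_width: 46.8
```

move_arm(steps=[[-1, 0, 0, -5, 0, 0, 0], [-1, 0, 0, -10, 0, 0, 0], [-1, 0, 0, -14, 0, 0, 0], [-1, 0, 0, -14, 0, 0, 0], [-1, 0, 0, -14, 0, 0, 0]])

```text
clock: 7.4
position: [662.3, 184.9, 35.1]
ee_rot: [0.999, 0.045, 0.001, -0.0]
contact_force: [0.3, 0.1, -1.0]
gripper_width: 46.3
```

move_arm(steps=[[-1, 0, 0, -2, 0, 0, 0], [-1, 0, 0, -3, 0, 0, 0], [-1, 0, 0, -4, 0, 0, 0], [-1, 0, 0, -4, 0, 0, 0]])

```text
clock: 7.73
position: [661.6, 184.7, 29.9]
ee_rot: [0.999, 0.045, -0.0, -0.0]
contact_force: [0.2, 0.3, -1.9]
gripper_width: 46.5
```

move_arm(steps=[[-1, 0, 0, -1, 0, 0, 0], [-1, 0, 0, -2, 0, 0, 0], [-1, 0, 0, -2, 0, 0, 0]])

```text
clock: 7.98
position: [661.8, 184.8, 29.3]
ee_rot: [0.999, 0.045, 0.0, 0.0]
contact_force: [-2.1, -0.7, 4.7]
gripper_width: 46.9
```

move_arm(steps=[[1, 0, 0, 1, 0, 0, 0], [1, 0, 0, 1, 0, 0, 0], [1, 0, 0, 1, 0, 0, 0], [1, 0, 0, 1, 0, 0, 0], [1, 0, 0, 1, 0, 0, 0]])

```text
clock: 8.4
position: [661.7, 184.7, 28.7]
ee_rot: [0.999, 0.045, -0.0, 0.0]
contact_force: [0.2, -0.3, 0.3]
gripper_width: 85.4
```

move_arm(steps=[[1, 0, 0, 20, 0, 0, 0], [1, 0, 0, 55, 0, 0, 0], [1, 0, 0, 90, 0, 0, 0], [1, 0, 0, 125, 0, 0, 0], [1, -20, -20, 150, 0, 0, 0]])

```text
clock: 8.82
position: [645.1, 167.2, 181.9]
ee_rot: [0.999, 0.046, 0.003, -0.001]
contact_force: [-0.2, -0.0, 1.0]
gripper_width: 85.6
```

```bash
python3 - <<'E'
from h import *
s=readout.read_state();print(s['position'])
p=optics.get_image('wrist');cv2.imwrite('pics/wrist2.png',p['frame'])
E
```

```text
[645.12763406 167.17056136 181.91431835]
```

View pics/wrist2.png

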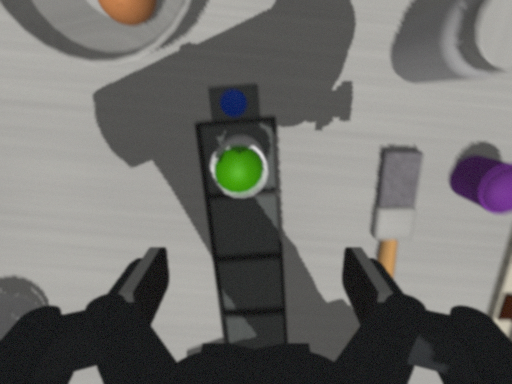

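The wrist picture shows the green tin upright in the far bay (about 240,168) beside the blue knob (232,102). Next is red.

move_arm(steps=[[1, -12, -35, 0, 0, 0, 0], [1, -24, -72, 0, 0, 0, 0], [1, -36, -108, 0, 0, 0, 0], [1, -48, -144, 0, 0, 0, 0], [1, -58, -180, 0, 0, 0, 0]])

```text
clock: 9.28
position: [582.4, -16.8, 178.8]
ee_rot: [0.999, 0.045, -0.0, -0.0]
contact_force: [0.3, 0.5, 0.0]
gripper_width: 85.6
```

move_arm(steps=[[1, 0, -35, 0, 0, 0, 0], [1, 0, -72, 0, 0, 0, 0], [1, 0, -108, 0, 0, 0, 0], [1, 0, -144, 0, 0, 0, 0], [1, 0, -181, 0, 0, 0, 0]])

```text
clock: 9.7
position: [583.2, -197.9, 178.8]
ee_rot: [0.999, 0.045, -0.0, -0.0]
contact_force: [0.4, -0.3, -0.6]
gripper_width: 85.2
```

move_arm(steps=[[1, 0, 0, -20, 0, 0, 0], [1, 0, 0, -40, 0, 0, 0], [1, 0, 0, -60, 0, 0, 0], [1, 0, 0, -60, 0, 0, 0], [1, 0, 0, -60, 0, 0, 0]])

```text
clock: 10.12
position: [582.9, -196.5, 117.9]
ee_rot: [0.999, 0.045, -0.001, -0.0]
contact_force: [0.7, -0.1, 1.1]
gripper_width: 85.2
```

```bash
python3 - <<'E'
from h import *
s=readout.read_state();print(s['position'])
p=optics.get_image('wrist');cv2.imwrite('pics/wrist3.png',p['frame'])
for c,a in blobs(p,(172,120,50),(179,255,255),200): print(c,a,ray(p,c,66))
E
```

```text
[ 582.94454459 -196.45023931  117.94188528]
[200.19154557 184.92073976] 757 [ 598.52154868 -158.57538623   66.        ]
[253.77490775 209.3501435 ] 2439 [ 584.04679169 -196.18629498   66.        ]
```

Aligned; descend and grip at z≈29.

move_arm(steps=[[1, 1, 0, -25, 0, 0, 0], [1, 1, 0, -50, 0, 0, 0], [1, 1, 0, -75, 0, 0, 0], [1, 1, 0, -89, 0, 0, 0], [1, 1, 0, -89, 0, 0, 0]])

```text
clock: 10.58
position: [583.5, -195.8, 28.1]
ee_rot: [0.999, 0.045, -0.002, -0.0]
contact_force: [-0.8, -0.0, -0.3]
gripper_width: 85.2
```

move_arm(steps=[[-1, 0, 0, 0, 0, 0, 0], [-1, 0, 0, 0, 0, 0, 0], [-1, 0, 0, 0, 0, 0, 0], [-1, 0, 0, 0, 0, 0, 0], [-1, 0, 0, 0, 0, 0, 0]])

```text
clock: 11.0
position: [586.5, -196.5, 32.4]
ee_rot: [0.999, 0.045, 0.002, 0.001]
contact_force: [-1.2, 0.6, 6.6]
gripper_width: 46.7
```

move_arm(steps=[[-1, 0, 0, 0, 0, 0, 0], [-1, 0, 0, 0, 0, 0, 0], [-1, 0, 0, 0, 0, 0, 0], [-1, 0, 0, 3, 0, 0, 0], [-1, 0, 0, 10, 0, 0, 0]])

```text
clock: 11.42
position: [583.6, -196.1, 39.4]
ee_rot: [0.999, 0.044, -0.001, -0.0]
contact_force: [-0.6, 0.3, -1.4]
gripper_width: 46.7
```

move_arm(steps=[[-1, 0, 0, 30, 0, 0, 0], [-1, 0, 0, 65, 0, 0, 0], [-1, 0, 10, 100, 0, 0, 0], [-1, 0, 35, 110, 0, 0, 0], [-1, 0, 70, 110, 0, 0, 0]])

```text
clock: 11.83
position: [586.7, -127.5, 154.6]
ee_rot: [0.999, 0.043, 0.004, 0.001]
contact_force: [0.6, 0.3, -1.6]
gripper_width: 46.2
```

move_arm(steps=[[-1, 0, 36, 0, 0, 0, 0], [-1, 0, 72, 0, 0, 0, 0], [-1, 0, 108, 0, 0, 0, 0], [-1, 0, 144, 0, 0, 0, 0], [-1, 0, 180, 0, 0, 0, 0]])

```text
clock: 12.25
position: [583.8, 55.2, 150.1]
ee_rot: [0.999, 0.044, -0.0, -0.0]
contact_force: [-0.4, 0.5, -1.5]
gripper_width: 46.4
```

move_arm(steps=[[-1, 1, 36, 0, 0, 0, 0], [-1, 2, 72, 0, 0, 0, 0], [-1, 2, 100, 0, 0, 0, 0], [-1, 2, 118, 0, 0, 0, 0], [-1, 2, 118, 0, 0, 0, 0]])

```text
clock: 12.67
position: [586.4, 175.1, 149.8]
ee_rot: [0.999, 0.047, 0.0, -0.0]
contact_force: [1.0, 0.0, -1.0]
gripper_width: 46.1
```

move_arm(steps=[[-1, 0, 0, 0, 0, 0, 0], [-1, 0, 0, 0, 0, 0, 0]])

```text
clock: 12.83
position: [586.1, 171.0, 149.7]
ee_rot: [0.999, 0.044, -0.001, 0.0]
contact_force: [-0.2, -0.1, -1.1]
gripper_width: 46.3
```

move_arm(steps=[[-1, 0, 0, -35, 0, 0, 0], [-1, 0, 0, -65, 0, 0, 0], [-1, 0, 0, -90, 0, 0, 0], [-1, 0, 0, -105, 0, 0, 0], [-1, 0, 0, -112, 0, 0, 0]])

```text
clock: 13.25
position: [585.0, 169.2, 35.2]
ee_rot: [0.999, 0.043, -0.003, 0.001]
contact_force: [0.4, -0.4, -2.2]
gripper_width: 46.5
```

move_arm(steps=[[-1, 0, 0, -2, 0, 0, 0], [-1, 0, 0, -4, 0, 0, 0], [-1, 0, 0, -5, 0, 0, 0], [-1, 0, 0, -5, 0, 0, 0], [-1, 0, 0, -5, 0, 0, 0]])

```text
clock: 13.67
position: [587.3, 172.0, 34.1]
ee_rot: [0.999, 0.045, 0.001, -0.0]
contact_force: [-0.1, 0.3, -2.2]
gripper_width: 46.7
```

move_arm(steps=[[-1, 0, 0, -1, 0, 0, 0], [-1, 0, 0, -2, 0, 0, 0], [-1, 0, 0, -3, 0, 0, 0], [-1, 0, 0, -3, 0, 0, 0]])

```text
clock: 14.0
position: [587.1, 172.0, 32.4]
ee_rot: [0.999, 0.045, 0.001, -0.0]
contact_force: [-3.3, -0.1, 8.6]
gripper_width: 46.5
```

Contact; release, lift, check.

move_arm(steps=[[1, 0, 0, 1, 0, 0, 0], [1, 0, 0, 1, 0, 0, 0], [1, 0, 0, 1, 0, 0, 0], [1, 0, 0, 1, 0, 0, 0], [1, 0, 0, 1, 0, 0, 0]])

```text
clock: 14.42
position: [586.6, 171.7, 30.7]
ee_rot: [0.999, 0.045, -0.0, 0.0]
contact_force: [0.4, -0.1, -0.1]
gripper_width: 85.4
```

move_arm(steps=[[1, 0, 0, 20, 0, 0, 0], [1, 0, 0, 55, 0, 0, 0], [1, 0, 0, 90, 0, 0, 0], [1, 0, 0, 120, 0, 0, 0], [1, 0, 0, 120, 0, 0, 0]])

```text
clock: 14.83
position: [590.6, 173.2, 158.4]
ee_rot: [0.999, 0.045, 0.007, -0.002]
contact_force: [-0.1, 0.2, 0.3]
gripper_width: 85.5
```

move_arm(steps=[[1, -15, -35, 0, 0, 0, 0], [1, -30, -72, 0, 0, 0, 0], [1, -45, -108, 0, 0, 0, 0], [1, -60, -144, 0, 0, 0, 0], [1, -78, -180, 0, 0, 0, 0]])

```text
clock: 15.25
position: [508.0, -9.7, 150.7]
ee_rot: [0.999, 0.045, 0.0, 0.0]
contact_force: [0.8, -0.6, -0.0]
gripper_width: 85.4
```

move_arm(steps=[[1, 0, -36, 0, 0, 0, 0], [1, 0, -72, 0, 0, 0, 0], [1, 0, -108, 0, 0, 0, 0], [1, 0, -144, 0, 0, 0, 0], [1, 0, -180, 0, 0, 0, 0]])

```text
clock: 15.67
position: [508.3, -190.0, 150.8]
ee_rot: [0.999, 0.045, 0.0, 0.0]
contact_force: [0.9, -0.4, -0.4]
gripper_width: 85.1
```

move_arm(steps=[[1, 0, -24, -10, 0, 0, 0], [1, 0, -24, -20, 0, 0, 0], [1, 0, -24, -30, 0, 0, 0], [1, 0, -24, -30, 0, 0, 0], [1, 0, -24, -30, 0, 0, 0]])

```text
clock: 16.08
position: [508.2, -211.5, 120.1]
ee_rot: [0.999, 0.045, -0.001, -0.0]
contact_force: [-0.8, 0.0, 0.2]
gripper_width: 85.1
```

```bash
python3 - <<'E'
from h import *
p=optics.get_image('wrist');s=readout.read_state();print(s['position'])
cv2.imwrite('pics/wrist4.png',p['frame'])
r=nets.silhouettes('tin_brown',p)
for a in r: print(a['conf'],a['extent'])
q=optics.get_image('top');cv2.imwrite('pics/top4.png',q['frame'])
E
```

```text
[ 508.83327762 -211.40823248  120.82598003]
0.92 [219.2, 163.0, 291.0, 245.5]
```

View pics/wrist4.png

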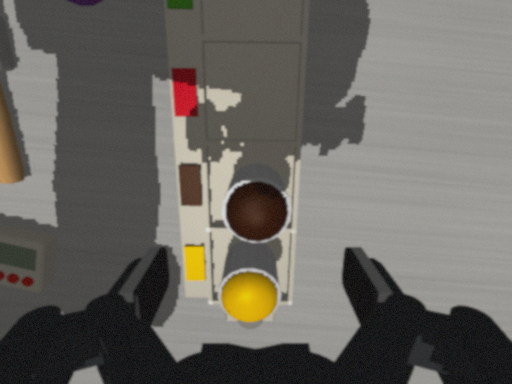

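View pics/top4.png

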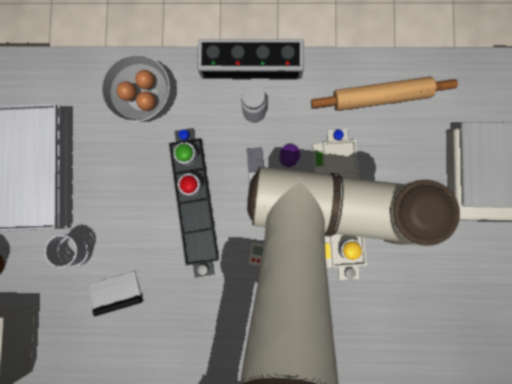

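Top view: green (183,153) and red (188,184) stand in the two bays nearest the blue knob; brown dome at (257,210) in the wrist view, where red was when aligned. Descend.

move_arm(steps=[[1, 0, -1, -25, 0, 0, 0], [1, 0, -1, -50, 0, 0, 0], [1, 0, -1, -75, 0, 0, 0], [1, 0, -1, -91, 0, 0, 0], [1, 0, -1, -91, 0, 0, 0]])

```text
clock: 16.65
position: [506.7, -212.2, 27.2]
ee_rot: [0.999, 0.045, -0.003, -0.001]
contact_force: [0.5, 0.4, 0.2]
gripper_width: 85.2
```

move_arm(steps=[[-1, 0, 0, 0, 0, 0, 0], [-1, 0, 0, 0, 0, 0, 0], [-1, 0, 0, 0, 0, 0, 0], [-1, 0, 0, 0, 0, 0, 0], [-1, 0, 0, 0, 0, 0, 0]])

```text
clock: 17.07
position: [510.3, -213.5, 32.0]
ee_rot: [0.999, 0.045, 0.002, 0.0]
contact_force: [0.6, 1.1, 5.7]
gripper_width: 46.5
```

move_arm(steps=[[-1, 0, 0, 0, 0, 0, 0], [-1, 0, 0, 0, 0, 0, 0], [-1, 0, 0, 0, 0, 0, 0], [-1, 0, 0, 3, 0, 0, 0], [-1, 0, 0, 10, 0, 0, 0]])

```text
clock: 17.48
position: [507.7, -213.1, 39.7]
ee_rot: [0.999, 0.044, -0.001, -0.0]
contact_force: [0.8, -0.3, -1.8]
gripper_width: 46.8
```

move_arm(steps=[[-1, 0, 0, 30, 0, 0, 0], [-1, 0, 0, 65, 0, 0, 0], [-1, 0, 10, 100, 0, 0, 0], [-1, 0, 35, 110, 0, 0, 0], [-1, 0, 70, 110, 0, 0, 0]])

```text
clock: 17.9
position: [510.8, -144.2, 154.2]
ee_rot: [0.999, 0.043, 0.004, 0.001]
contact_force: [1.3, 0.7, -2.1]
gripper_width: 46.7
```

move_arm(steps=[[-1, 0, 36, 0, 0, 0, 0], [-1, 0, 72, 0, 0, 0, 0], [-1, 0, 108, 0, 0, 0, 0], [-1, 0, 144, 0, 0, 0, 0], [-1, 0, 180, 0, 0, 0, 0]])

```text
clock: 18.32
position: [507.9, 38.2, 150.3]
ee_rot: [0.999, 0.044, -0.0, -0.0]
contact_force: [0.6, 0.7, -1.1]
gripper_width: 46.5
```

move_arm(steps=[[-1, 1, 36, 0, 0, 0, 0], [-1, 2, 72, 0, 0, 0, 0], [-1, 2, 100, 0, 0, 0, 0], [-1, 2, 122, 0, 0, 0, 0], [-1, 2, 122, 0, 0, 0, 0]])

```text
clock: 18.73
position: [510.8, 162.1, 150.2]
ee_rot: [0.999, 0.047, 0.001, -0.0]
contact_force: [0.7, -0.7, -1.5]
gripper_width: 46.5
```

move_arm(steps=[[-1, 0, 0, 0, 0, 0, 0], [-1, 0, 0, 0, 0, 0, 0]])

```text
clock: 18.9
position: [510.1, 158.1, 149.8]
ee_rot: [0.999, 0.045, -0.0, 0.0]
contact_force: [0.6, -0.3, -1.0]
gripper_width: 46.4
```

move_arm(steps=[[-1, 0, 0, -35, 0, 0, 0], [-1, 0, 0, -65, 0, 0, 0], [-1, 0, 0, -90, 0, 0, 0], [-1, 0, 0, -105, 0, 0, 0], [-1, 0, 0, -112, 0, 0, 0]])

```text
clock: 19.32
position: [509.1, 156.3, 35.6]
ee_rot: [0.999, 0.043, -0.002, 0.001]
contact_force: [-0.6, -0.5, -1.5]
gripper_width: 46.5
```

move_arm(steps=[[-1, 0, 0, -2, 0, 0, 0], [-1, 0, 0, -4, 0, 0, 0], [-1, 0, 0, -5, 0, 0, 0], [-1, 0, 0, -5, 0, 0, 0], [-1, 0, 0, -5, 0, 0, 0]])

```text
clock: 19.73
position: [511.2, 159.0, 33.9]
ee_rot: [0.999, 0.045, 0.001, -0.0]
contact_force: [-0.1, 0.8, -1.0]
gripper_width: 46.4
```

move_arm(steps=[[-1, 0, 0, -1, 0, 0, 0], [-1, 0, 0, -2, 0, 0, 0], [-1, 0, 0, -3, 0, 0, 0], [-1, 0, 0, -3, 0, 0, 0]])

```text
clock: 20.07
position: [511.0, 159.0, 31.9]
ee_rot: [0.999, 0.045, 0.001, -0.0]
contact_force: [-3.0, 1.0, 10.7]
gripper_width: 46.5
```

move_arm(steps=[[1, 0, 0, 1, 0, 0, 0], [1, 0, 0, 1, 0, 0, 0], [1, 0, 0, 1, 0, 0, 0], [1, 0, 0, 1, 0, 0, 0], [1, 0, 0, 1, 0, 0, 0]])

```text
clock: 20.48
position: [510.6, 158.6, 30.7]
ee_rot: [0.999, 0.045, -0.0, 0.0]
contact_force: [-0.8, 0.3, -0.5]
gripper_width: 85.1
```

move_arm(steps=[[1, 0, 0, 20, 0, 0, 0], [1, 0, 0, 55, 0, 0, 0], [1, 0, 0, 90, 0, 0, 0], [1, 0, 0, 120, 0, 0, 0], [1, 0, 0, 120, 0, 0, 0]])

```text
clock: 20.9
position: [514.4, 160.5, 157.5]
ee_rot: [0.999, 0.045, 0.006, -0.003]
contact_force: [0.7, 0.8, -0.6]
gripper_width: 85.3
```

move_arm(steps=[[1, -15, -35, 0, 0, 0, 0], [1, -30, -72, 0, 0, 0, 0], [1, -45, -108, 0, 0, 0, 0], [1, -60, -144, 0, 0, 0, 0], [1, -75, -180, 0, 0, 0, 0]])

```text
clock: 21.32
position: [434.5, -22.7, 150.6]
ee_rot: [0.999, 0.045, -0.0, 0.0]
contact_force: [0.4, -0.8, 0.3]
gripper_width: 85.4
```

move_arm(steps=[[1, 0, -36, 0, 0, 0, 0], [1, 0, -72, 0, 0, 0, 0], [1, 0, -108, 0, 0, 0, 0], [1, 0, -144, 0, 0, 0, 0], [1, 0, -180, 0, 0, 0, 0]])

```text
clock: 21.73
position: [435.2, -203.1, 150.7]
ee_rot: [0.999, 0.045, 0.0, -0.0]
contact_force: [0.9, 0.6, 0.1]
gripper_width: 85.3
```

move_arm(steps=[[1, 0, -12, -10, 0, 0, 0], [1, 0, -12, -20, 0, 0, 0], [1, 0, -12, -30, 0, 0, 0], [1, 0, -12, -30, 0, 0, 0], [1, 0, -12, -30, 0, 0, 0]])

```text
clock: 22.15
position: [435.2, -213.4, 120.3]
ee_rot: [0.999, 0.045, -0.001, -0.0]
contact_force: [-0.2, 0.5, 0.8]
gripper_width: 85.4
```

```bash
python3 - <<'E'
from h import *
p=optics.get_image('wrist');s=readout.read_state();print(s['position'])
for c,a in blobs(p,(18,130,80),(32,255,255),200): print(c,a,ray(p,c,66))
q=optics.get_image('top');cv2.imwrite('pics/top5.png',q['frame'])
E
```

```text
[ 435.80798908 -213.31552725  120.97771912]
[194.66587112 188.28281623] 838 [ 447.33181997 -171.39544774   66.        ]
[254.87366167 209.32476802] 2802 [ 435.52299986 -213.9459442    66.        ]
```

View pics/top5.png

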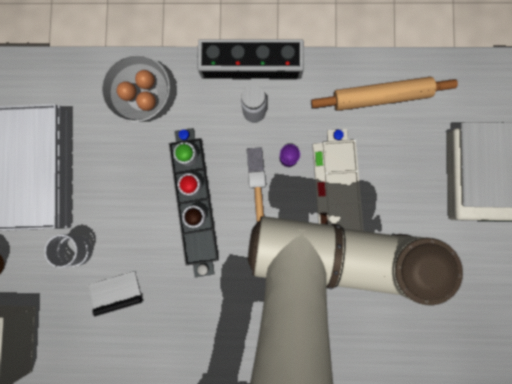

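Three tins upright (183,153), (188,184), (193,216); yellow aligned under the gripper.

move_arm(steps=[[1, 0, 0, -25, 0, 0, 0], [1, 0, 0, -50, 0, 0, 0], [1, 0, 0, -75, 0, 0, 0], [1, 0, 0, -91, 0, 0, 0], [1, 0, 0, -91, 0, 0, 0]])

```text
clock: 22.67
position: [433.9, -212.6, 27.6]
ee_rot: [0.999, 0.045, -0.003, -0.001]
contact_force: [0.7, 0.2, 1.0]
gripper_width: 85.3
```

move_arm(steps=[[-1, 0, 0, 0, 0, 0, 0], [-1, 0, 0, 0, 0, 0, 0], [-1, 0, 0, 0, 0, 0, 0], [-1, 0, 0, 0, 0, 0, 0], [-1, 0, 0, 0, 0, 0, 0]])

```text
clock: 23.08
position: [437.2, -213.5, 31.8]
ee_rot: [0.999, 0.045, 0.002, 0.0]
contact_force: [-0.0, 1.4, 6.3]
gripper_width: 46.3
```

move_arm(steps=[[-1, 0, 0, 0, 0, 0, 0], [-1, 0, 0, 0, 0, 0, 0], [-1, 0, 0, 0, 0, 0, 0], [-1, 0, 0, 3, 0, 0, 0], [-1, 0, 0, 10, 0, 0, 0]])

```text
clock: 23.5
position: [434.9, -213.1, 39.9]
ee_rot: [0.999, 0.044, -0.001, -0.0]
contact_force: [-0.0, -0.1, -1.7]
gripper_width: 46.7
```

move_arm(steps=[[-1, 0, 0, 30, 0, 0, 0], [-1, 0, 0, 65, 0, 0, 0], [-1, 0, 10, 100, 0, 0, 0], [-1, 0, 35, 110, 0, 0, 0], [-1, 0, 70, 110, 0, 0, 0]])

```text
clock: 23.92
position: [437.9, -143.9, 154.0]
ee_rot: [0.999, 0.043, 0.004, 0.001]
contact_force: [1.1, 0.2, -1.3]
gripper_width: 46.5
```

move_arm(steps=[[-1, 0, 36, 0, 0, 0, 0], [-1, 0, 72, 0, 0, 0, 0], [-1, 0, 108, 0, 0, 0, 0], [-1, 0, 144, 0, 0, 0, 0], [-1, 0, 180, 0, 0, 0, 0]])

```text
clock: 24.33
position: [434.9, 38.2, 150.5]
ee_rot: [0.999, 0.044, 0.0, -0.0]
contact_force: [2.0, 1.6, -1.4]
gripper_width: 46.6
```

move_arm(steps=[[-1, 0, 36, 0, 0, 0, 0], [-1, 0, 72, 0, 0, 0, 0], [-1, 0, 95, 0, 0, 0, 0], [-1, 0, 110, 0, 0, 0, 0], [-1, 0, 110, 0, 0, 0, 0]])

```text
clock: 24.75
position: [435.8, 149.2, 150.4]
ee_rot: [0.999, 0.046, 0.001, -0.0]
contact_force: [-1.2, -1.3, -0.6]
gripper_width: 46.2
```

move_arm(steps=[[-1, 0, 0, 0, 0, 0, 0], [-1, 0, 0, 0, 0, 0, 0]])

```text
clock: 24.92
position: [435.1, 146.0, 149.9]
ee_rot: [0.999, 0.044, -0.0, 0.0]
contact_force: [0.2, 0.3, -1.1]
gripper_width: 46.4
```

move_arm(steps=[[-1, 0, 0, -35, 0, 0, 0], [-1, 0, 0, -65, 0, 0, 0], [-1, 0, 0, -90, 0, 0, 0], [-1, 0, 0, -105, 0, 0, 0], [-1, 0, 0, -112, 0, 0, 0]])

```text
clock: 25.33
position: [434.3, 144.5, 35.9]
ee_rot: [0.999, 0.043, -0.002, 0.001]
contact_force: [0.3, -0.1, -0.9]
gripper_width: 46.7
```

move_arm(steps=[[-1, 0, 0, -2, 0, 0, 0], [-1, 0, 0, -4, 0, 0, 0], [-1, 0, 0, -5, 0, 0, 0], [-1, 0, 0, -5, 0, 0, 0], [-1, 0, 0, -5, 0, 0, 0]])

```text
clock: 25.75
position: [436.2, 147.0, 33.8]
ee_rot: [0.999, 0.045, 0.001, -0.001]
contact_force: [-0.7, 0.8, -1.3]
gripper_width: 46.4
```

move_arm(steps=[[-1, 0, 0, -1, 0, 0, 0], [-1, 0, 0, -2, 0, 0, 0], [-1, 0, 0, -3, 0, 0, 0], [-1, 0, 0, -3, 0, 0, 0]])

```text
clock: 26.08
position: [436.0, 147.0, 31.7]
ee_rot: [0.999, 0.045, 0.001, -0.0]
contact_force: [-4.0, 0.1, 13.9]
gripper_width: 46.6
```

move_arm(steps=[[1, 0, 0, 1, 0, 0, 0], [1, 0, 0, 1, 0, 0, 0], [1, 0, 0, 1, 0, 0, 0], [1, 0, 0, 1, 0, 0, 0], [1, 0, 0, 1, 0, 0, 0]])

```text
clock: 26.5
position: [435.7, 146.7, 30.8]
ee_rot: [0.999, 0.045, -0.0, 0.0]
contact_force: [0.5, -0.5, -0.5]
gripper_width: 85.3
```

move_arm(steps=[[1, 0, 0, 20, 0, 0, 0], [1, 0, 0, 55, 0, 0, 0], [1, 0, 0, 90, 0, 0, 0], [1, 0, 0, 120, 0, 0, 0], [1, 0, 0, 150, 0, 0, 0]])

```text
clock: 26.92
position: [435.5, 146.5, 182.5]
ee_rot: [0.999, 0.045, 0.0, -0.0]
contact_force: [0.3, -0.0, -1.2]
gripper_width: 85.5
```

move_arm(steps=[[1, 0, -36, 0, 0, 0, 0], [1, 0, -72, 0, 0, 0, 0], [1, 0, -108, 0, 0, 0, 0], [1, 0, -144, 0, 0, 0, 0], [1, 0, -180, 0, 0, 0, 0]])

```text
clock: 27.33
position: [435.2, -34.8, 181.0]
ee_rot: [0.999, 0.045, 0.0, -0.0]
contact_force: [1.1, 0.3, -0.2]
gripper_width: 85.2
```

move_arm(steps=[[1, 0, -36, 0, 0, 0, 0], [1, 0, -72, 0, 0, 0, 0], [1, 0, -90, 0, 0, 0, 0], [1, 0, -90, 0, 0, 0, 0], [1, 0, -90, 0, 0, 0, 0]])

```text
clock: 27.75
position: [435.3, -124.1, 180.5]
ee_rot: [0.999, 0.043, -0.0, -0.0]
contact_force: [-1.0, 0.2, -0.7]
gripper_width: 85.5
```

```bash
python3 - <<'E'
from h import *
c=np.array([548.39,165.45]);th=.1689;u=np.array([np.cos(th),np.sin(th)]);v=np.array([-u[1],u[0]])
ang=np.linspace(0,6.28,40);out=[]
for n in('top','scene'):
    p=optics.get_image(n)
    for name,lo,hi in[('red',(172,120,90),(179,255,255)),('green',(45,120,60),(75,255,255)),('yellow',(18,130,120),(32,255,255))]:
        for k,a in blobs(p,lo,hi,150):
            w=ray(p,k,66)[:2]-c;print(n,name,np.round([w@u,w@v],1))
    im=cv2.resize(p['frame'],None,fx=3,fy=3,interpolation=cv2.INTER_CUBIC)
    for x in(-114,-38,38,114):
        P=np.c_[c+u*x+0*ang[:,None]+25*np.c_[np.cos(ang),np.sin(ang)],0*ang+62]
        cv2.polylines(im,[np.int32(3*proj(p,P)+1)],True,(255,0,255),1)
    k=(proj(p,[np.r_[c,30]])[0]*3).astype(int);out.append(im[max(0,k[1]-240):max(0,k[1]-240)+480,max(0,k[0]-200):max(0,k[0]-200)+400])
cv2.imwrite('pics/final.png',np.hstack(out));print(readout.read_state()['clock'])
E
```

```text
top red [37.1 -0.7]
top green [113.4  -0.9]
scene red [37.8 -1.5]
scene green [114.3  -1.5]
scene green [  61.8 -340.1]
scene yellow [-114.5   -0.4]
scene yellow [-146.1 -321.4]
27.85
```

View pics/final.png

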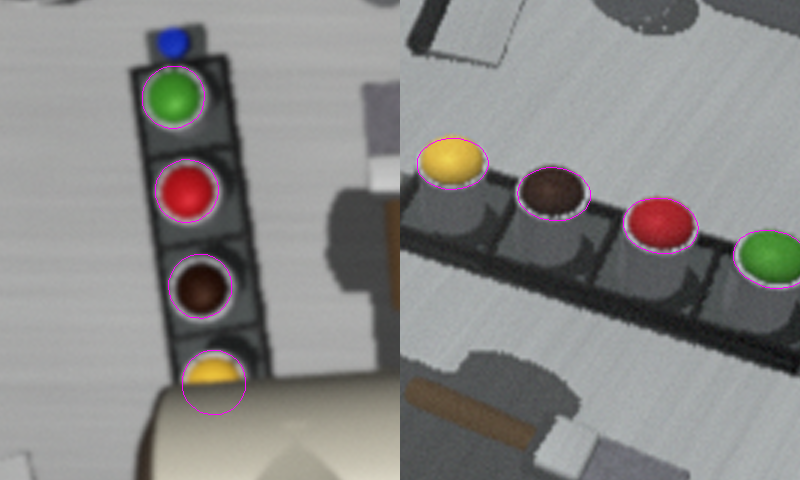

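All four tins match the predicted rim circles at bay centres, upright and in order. Handing in.

```bash
python3 -c "
from h import *
print(workorder.job_done())"
```

```text
the job is handed in; nothing more can be done
None
```

All four tins are in the dark carrier and the job is handed in at about 28 s on the clock, with no verdict reported. Counted from the carrier's blue knob they stand green, red, brown, yellow, the same order as their tickets from the white rack's blue knob.

- **Position:** in the last pictures the green, red and yellow tins measured within about 1.5 mm of their bay centres. The rim circles predicted for upright tins on the bay floor fit in the side view (all four) and in the top view (green, red, brown).
- **Less certain:** the brown tin was checked only by that rim fit, with no separate centre measurement. In the last top picture the arm hid half of the yellow tin, so its position comes from the side view alone.
- **Arm:** after the last release it was lifted and moved away, and the force reading was near zero. The highest force I read while setting a tin down was about 14 N. No check failed or disagreed.

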